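Clear the stop fixture and prove its corner with the square

ROBOT

A 7-joint arm with a two-finger parallel gripper is mounted at the origin on the work surface. World frame = base frame: x ahead of the robot, y to its left, z up, the work surface at z = 0. Lengths are in m, angles in degrees, forces in N, time in s.
With the tool pointing down it reaches from about 0.4 to 0.875 m from the base axis. Payload 6.5 kg.
Tool frame: the origin (TCP) lies at the very end of the fingers, on their centre line; the grasp point (between the pads) lies 19 mm behind it; z points along the fingers, y is the line along which they close (so a half turn about z gives the same grasp; the last joint's range is limited). The gripper opens to 88 mm and grips with 3 to 60 N. Pads are 18 mm wide; open, the fingers measure 123 mm over their backs; the gripper's body (75 mm by 187 mm) begins 45 mm behind the grasp point.
Start: joints at [64.905, 30.733, -0.252, 88.115, 0.149, 61.152, -4.079], TCP at [0.236, -0.606, 0.204] pointing down, gripper open.
Joint ranges: [-154.64, 154.64], [-21.42, 123.67], [-72.66, 72.17], [13.99, 137.28], [-74.86, 254.86], [10.95, 109.41], [-158.01, 158.01]. Speed limits (degrees/s): [136.94, 136.94, 180, 180, 180, 180, 180].

INTERFACE

Orientations are given as a 3x3 rotation matrix whose columns are the frame's x, y, z axes.
In Python, from cell import ctrl, capture gives the robot as it stands.
- The arm moves only by the tool apply_moves, never from a script. Its argument "moves" is a list of rows, each an object with "fingers": the closure, from -1 (fully open) to 1 (shut); "linear": the shift along the tool's x, y, z in cm, a list of three; "angular": the turn, a rotation vector about the tool's x, y, z in degrees, a list of three. In form: [{"fingers": fingers, "linear": [x, y, z], "angular": [rx, ry, rz]}, ...]. A call has 1 to 20 rows; each row shifts and turns the commanded pose from where the row before left it, along the tool's axes as they then stand; what a row does not reach is not made up. A row lasts 1/10 s, in which the tool goes at most 50 mm and 8.59 degrees, less where a joint would pass 70% of its speed; a pose out of reach is approached as far as the arm can. A call is refused whole if a number of a shift passes 5 or a number of a turn 8.59, either way. A call with a gripper value outside its range is refused whole. The fingers move at their own pace and stop on an object; "newtons" is the grip in N (left out, the last holds). Time passes only in rows, so rows that do not move let the fingers close. It gives the time, the measured TCP pose, the force, the opening and the grip force at its end, in the units of the state.
- ctrl.get_state(): the state, without advancing time (a new reading comes with each control period).
- capture(name): name is "scene" or "top"; returns a dict with "image" (420x560x3 uint8, red, green, blue), "fx", "fy", "cx", "cy" (pixels), "R" (3x3) and "t" (3): a world point X has camera coordinates R X + t. Camera axes: x right, y down, z forward; pixel columns grow to the right and rows downward; lengths in m; the calibration is good to about 2 mm. A picture is of the moment at which its call begins. There is no depth.
- ctrl.hand_in(): hands the job in; it is judged then, once.
The state is a dict: "time": time; "joint_positions": joint angles; "dq": joint speeds; "joint_torque": joint torques, N m; "tcp_pos": TCP position; "orientation": TCP orientation; "ft_force": force on the tool from outside, world axes, zero at the start; "moment": the same for the moment, N m; "opening": finger opening in m; "finger_force": force on a finger pad.
Only numpy, scipy, OpenCV 4.12 (cv2) and the standard library are available. Lean on these libraries where they do the work, as an engineer would, in place of code of your own. Each camera call takes 0.05 s, during which the arm holds its last target. There are 200 camera calls.

TASK

One turned sleeve has been left standing on the stop fixture: stand it upright in the empty bay of the tray, in line with the two sleeves already there, and let go of it. Then lay the checking square flat on the fixture plate and press it into the corner of the two fences until both its outer faces lie flush against them, and finish holding it there: keep gripping it and keep pushing it firmly against both fences at once, without letting go. Leave the other two sleeves and everything else on the bench where they are.

Things in the scene. Friction and masses are not known exactly. Their poses are not given: they have to be found in the camera images.
- fixture: Stop fixture, fixed to the bench: dark steel plate 240 x 240 mm, 12 mm thick, with two steel fences on top. Origin at the centre of the plate's underside; x towards the far fence, y towards the side fence, z up. The plate's top is 12 mm above the origin. Plate and fences are ground steel, lightly oiled: the square slides on them easily.
- far_fence: Steel fence bar along the plate's +x edge, 25 mm wide, 240 mm long, 22 mm high above the plate; rigid. Its inner face looks to the fixture's -x and lies at x = 95 mm in the fixture's frame. Origin at the centre of its underside; axes as the fixture's.
- side_fence: Steel fence bar along the plate's +y edge, 25 mm wide, 215 mm long, 22 mm high above the plate; rigid. Its inner face looks to the fixture's -y and lies at y = 95 mm in the fixture's frame. Origin at the centre of its underside; axes as the fixture's.
- fixture_corner (a point): The inner corner where both fences' inner faces meet, at the plate's top surface; axes as the fixture's.
- square: Checking square, about 0.45 kg, loose, flat on the bench: steel L, legs 120 mm long outside, 22 wide, 10 thick, with a black upright grip rib fixed diagonally across it. Origin: underside, mid rib, near the centre of mass. The outer faces look to +x and +y, 35 mm from the origin. Rib: 16 mm thick along (x+y), 72 long along (y-x), top 60 above the underside; grip across the 16 mm.
- square_corner (a point): Outer corner of the square at its underside, 35 mm in x and 35 mm in y from its origin; the legs run from it to the square's -x and -y. The square fits the corner when its axes are parallel to the fixture's and this point meets the fixture's corner.
- tray: White plastic tray, fixed: 105 mm (x) x 290 mm (y) outside, walls 22 mm high, floor 5 mm thick, two dividers making one row of three bays along y, each 95 x 90 mm inside at a pitch of 95 mm, with a flat rubber disc on each floor. Origin at the centre of its underside.
- bay_disc: The flat rubber disc, 73 mm across, on the floor of the empty bay. Its origin is the centre of that bay at the height of the tray's floor.
- sleeve: The aluminium sleeve that stands on the fixture plate at the start, loose, about 0.28 kg: hollow, open at the top, 85 mm high; base flange 76 mm across and 8 mm high, body tapering in, round collar 58 mm across from 60 to 85 mm height to grip from above. Origin at the centre of its underside, z up along its axis.
- row_sleeve_1: Another sleeve of the same kind, standing in a tray bay. To be left there.
- row_sleeve_2: Another sleeve of the same kind, standing in a tray bay. To be left there.
- plug_gauge: Bystander: brass plug gauge standing on the bench, 24 mm across, 85 mm high; origin under its centre.
- gauge_button: Bystander: round steel gauge button, 36 mm across, 24 mm high, on the near right corner of the fixture plate; origin under its centre.
- hammer: Bystander: hammer lying on the bench to the right.
- brush: Bystander: brush lying on the bench to the left.
- wrench: Bystander: wrench lying on the bench beyond the tray.
- oil_bottle: Bystander: white bottle 56 mm across, 130 mm high, standing to the left.
Things that resemble listed ones, but are neither listed nor needed, are in the scene too. Of the things that look like the square, the larger one is meant. What is shaped like the sleeve but blue is not meant.

How it is judged:
By the outcome, as a careful person would: the job done as asked, in the order asked, and still so for the second after the job is handed in, while the arm keeps its last pose, push and grip.
It also fails if it takes over 67 s, if anything falls off the work surface, if the arm or the gripper's body presses on something with over 40 N, if the wrist force passes 120 N, or if a joint passes its speed limit or range.

## Working session

There is one attempt and no reset: what is moved stays moved. The work goes in short steps, Python scripts to look and compute and a tool call to move; the robot and the scene stay as the last step left them, time stands still between calls to the robot, and variables do not carry over. Pictures are saved under pics/ and viewed, at most 10 in all, crops included, and the job is handed in when it is done.

Besides the shell and the picture viewer there is one more tool, called after ">>>" by a JSON object that holds its "method" and its "body", one argument or row to a line. apply_moves: Moves the arm, as the interface text tells. Its arguments: {"type":"object","properties":{"moves":{"type":"array"},"newtons":{"type":"number"}},"required":["moves"]}

```bash
mkdir -p pics; ls
python3 - <<'E'
from cell import ctrl,capture
import cv2,numpy as np,pickle
d={n:capture(n) for n in("scene","top")}
pickle.dump(d,open('c0.pkl','wb'))
for n in d:
    cv2.imwrite(f'pics/{n}0.png',cv2.resize(d[n]['image'][:,:,::-1],(800,600),interpolation=cv2.INTER_CUBIC))
    c=d[n];print(n,c['fx'],c['fy'],c['cx'],c['cy'],np.round(-np.array(c['R']).T@c['t'],3),np.round(c['R'],3).tolist())
s=ctrl.get_state();print(s)
E
```

```text
pics
scene 509.1023415291829 509.1023415291829 277.36718406141864 206.8743732764556 [1.467 0.576 0.968] [[-0.527, 0.85, 0.019], [0.546, 0.356, -0.759], [-0.652, -0.389, -0.651]]
top 434.92420427805854 434.92420427805854 280.1033826904769 204.62364751337847 [0.334 0.018 1.337] [[-0.014, -1.0, 0.004], [-0.986, 0.013, -0.163], [0.163, -0.006, -0.987]]
{'time': 0.1, 'joint_positions': array([64.90546273, 30.77246037, -0.25167415, 88.16407671,  0.1486245 ,
       61.15236387, -4.08007331]), 'dq': array([ 0.05144872, -0.13688342,  0.00070282, -0.04877328,  0.07710097,
       -0.00168458, -0.00312547]), 'joint_torque': array([ 3.12962977e-03, -5.72073090e+01,  9.93920267e-01, -2.52230752e+01,
       -5.61980694e-02,  1.34747571e-02,  5.16977173e-05]), 'tcp_pos': array([ 0.23587025, -0.60504815,  0.20334158]), 'orientation': array([[ 9.31674614e-01,  3.63293197e-01, -6.83299937e-04],
       [ 3.63293815e-01, -9.31673591e-01,  1.38696262e-03],
       [-1.32738420e-04, -1.54043651e-03, -9.99998805e-01]]), 'ft_force': array([-0.36997208, -0.58338721, -0.54077358]), 'moment': array([-0.01063414,  0.00516647,  0.06709123]), 'finger_force': 0.0, 'opening': 0.0879650059649699}
```

View pics/top0.png

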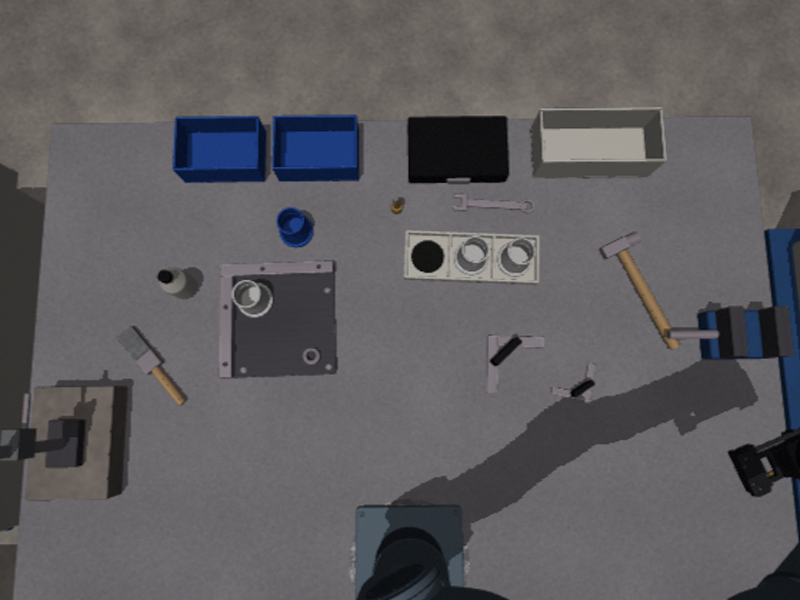

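View pics/scene0.png

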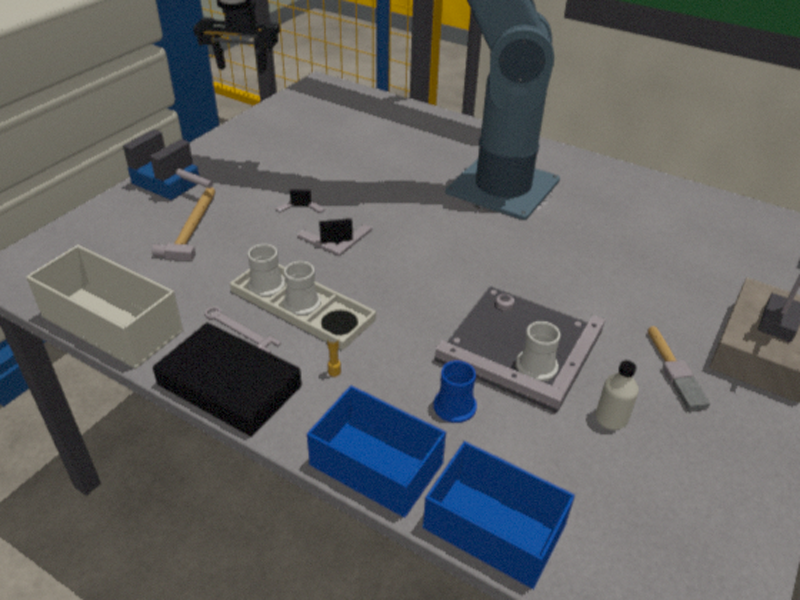

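Candidates (top view, 800x600). For the sleeve: the white one on the plate (252,298), the blue lookalike (294,227), and the row sleeves (472,255) and (516,257). I choose the one on the plate. For the square: the large one (507,350) and the small one (580,388). I choose the large one. The empty bay is at (428,256), and the fixture corner is at the upper left of the plate. Next is a close crop to check this.

```bash
cat > h.py <<'E'
import numpy as np,cv2,pickle
def ray(c,uv,z):
    R=np.array(c['R']);t=np.array(c['t']);o=-R.T@t
    d=R.T@np.array([(uv[0]-c['cx'])/c['fx'],(uv[1]-c['cy'])/c['fy'],1]);return o+d*(z-o[2])/d[2]
def proj(c,X):
    p=np.atleast_2d(X)@np.array(c['R']).T+np.array(c['t']);return np.c_[c['fx']*p[:,0]/p[:,2]+c['cx'],c['fy']*p[:,1]/p[:,2]+c['cy']]
E
python3 - <<'E'
import pickle,cv2,numpy as np
d=pickle.load(open('c0.pkl','rb'));t=d['top']['image'][:,:,::-1];s=d['scene']['image'][:,:,::-1]
def cr(im,x,y,w,h): return cv2.resize(im[y:y+h,x:x+w],(400,300),interpolation=cv2.INTER_CUBIC)
a=np.vstack([np.hstack([cr(t,140,175,120,90),cr(t,280,145,104,78)]),np.hstack([cr(t,330,215,100,75),cr(s,300,195,136,102)])])
cv2.imwrite('pics/crop0.png',a)
E
```

```text
(no output)
```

View pics/crop0.png

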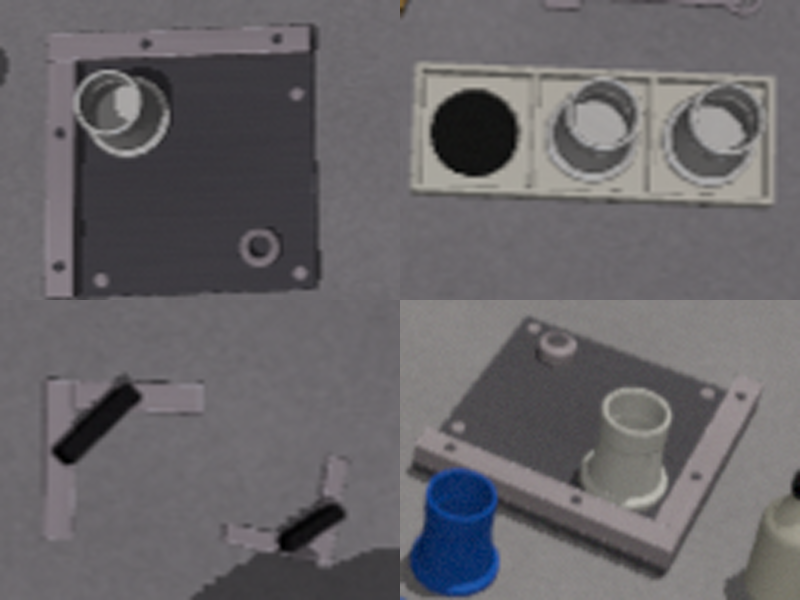

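```bash
cat > fit.py <<'E'
from h import *
from scipy.optimize import least_squares
from scipy.ndimage import map_coordinates
def line(p,q,n=40): s=np.linspace(.06,.94,n)[:,None]; p,q=np.array(p)/1e3,np.array(q)/1e3; return p+(q-p)*s
def circ(r,z,n=90): a=np.linspace(0,2*np.pi,n); return np.c_[r*np.cos(a),r*np.sin(a),0*a+z]/1e3
def place(P,p,z): c,s=np.cos(p[2]),np.sin(p[2]); return np.c_[p[0]+c*P[:,0]-s*P[:,1],p[1]+s*P[:,0]+c*P[:,1],P[:,2]+z]
def fit(obs,p0,z=0,yaw=True,W=(6,3,2)):
    """obs: (camera, curve, sign) ; sign +1 brighter on left-hand normal side, 0 any"""
    p=np.array(p0,float)
    for w in W:
      for _ in range(4):
        T=[]
        for c,P,sg in obs:
            g=cv2.GaussianBlur(c['image'].mean(2).astype(np.float32),(0,0),.7)
            uv=proj(c,place(P,p,z)); t=np.gradient(uv,axis=0); t/=np.linalg.norm(t,axis=1)[:,None]; n=np.c_[t[:,1],-t[:,0]]
            s=np.arange(-w-1,w+1.01,.1); q=uv[:,None]+n[:,None]*s[None,:,None]
            v=map_coordinates(g,[q[...,1],q[...,0]],order=1,mode='nearest'); d=np.gradient(v,.1,axis=1)
            d=d*sg if sg else abs(d); i=np.argmax(d,1); ok=(d[np.arange(len(i)),i]>5)&(abs(s[i])<w+.9)
            T.append((c,P,n,(uv+n*s[i][:,None]),ok))
        def res(x):
            x=np.r_[x,p[2]] if not yaw else x
            return np.concatenate([(((proj(c,place(P,x,z))-m)*n).sum(1))[ok] for c,P,n,m,ok in T])
        x0=p if yaw else p[:2]
        r=least_squares(res,x0,loss='soft_l1',f_scale=.3); p=r.x if yaw else np.r_[r.x,p[2]]
    e=[(int(ok.sum()),round(float(np.median(((proj(c,place(P,p,z))-m)*n).sum(1)[ok])),2)) for c,P,n,m,ok in T]
    print(np.round(p[:2],4),'yaw',round(np.degrees(p[2]),2),e); return p
E
cat > m0.py <<'E'
from fit import *
d=pickle.load(open('c0.pkl','rb'));t,s=d['top'],d['scene']
c=lambda x,y,X,Y,k,z:ray(t,(X+x*k,Y+y*k),z)
# fixture init from the fence outer top corners
k=.3;A=c(47,34,140,175,k,.034);B=c(314,26,140,175,k,.034);C=c(46,296,140,175,k,.034)
print('fix sides',np.linalg.norm(A-B),np.linalg.norm(A-C))
u=(A-C)/np.linalg.norm(A-C);yaw=np.arctan2(u[1],u[0]);cen=(B+C)/2
F1=line((120,-120,34),(120,120,34));F2=line((-120,120,34),(120,120,34))
I1=line((95,-120,34),(95,95,34));I2=line((-120,95,34),(95,95,34))
P1=line((-120,-120,12),(-120,95,12));P2=line((-120,-120,12),(95,-120,12))
p0=[*cen[:2],yaw]
for o in([(t,F1,0),(t,F2,0)],[(s,I1,0),(s,I2,0)],[(t,F1,0),(t,F2,0),(s,I1,0),(s,I2,0)],[(t,F1,0),(t,F2,0),(t,P2,0),(s,I1,0),(s,I2,0),(s,P1,0),(s,P2,0)]): pf=fit(o,p0,W=(3,2,1.5))
print('tray')
k=.26;D=c(475,132,280-104,145,k,.007);
L=c(416,63,280-104,145,k,.022);Rr=c(776,76,280-104,145,k,.022);print(D,np.linalg.norm(L-Rr));v=L-Rr;ty=np.arctan2(-v[0],v[1])
T=[line((52.5,-145,22),(52.5,145,22)),line((-52.5,-145,22),(-52.5,145,22)),line((-52.5,145,22),(52.5,145,22)),line((-52.5,-145,22),(52.5,-145,22))]
BL=c(411,192,280-104,145,k,.022);cen=(BL+Rr)/2
for o in([(t,T[0],0),(t,T[2],0),(t,T[3],0)],[(s,T[1],0),(s,T[0],0),(s,T[2],0)],[(t,T[0],0),(t,T[2],0),(t,T[3],0),(s,T[0],0),(s,T[1],0),(s,T[2],0)]): pt=fit(o,[*cen[:2],ty],W=(3,2,1.5))
for z in(6,7,8): fit([(t,circ(36.5,z),0),(s,circ(36.5,z),0)],[D[0],D[1],0],yaw=False,W=(3,2,1.5))
print('sleeve');S=c(107,103,140,175,.3,.097)
for o in([(t,circ(29,85),0)],[(s,circ(29,85),0)],[(t,circ(29,85),0),(s,circ(29,85),0)]): fit(o,[S[0],S[1],0],z=.012,yaw=False,W=(3,2,1.5))
print('square');k=.25;Q=c(48,80,330,215,k,.010);q2=c(203,83,330,215,k,.01);q3=c(46,238,330,215,k,.01);print(np.linalg.norm(Q-q2),np.linalg.norm(Q-q3))
u=Q-q3;yq=np.arctan2(u[1],u[0]);R=np.array([[np.cos(yq),-np.sin(yq)],[np.sin(yq),np.cos(yq)]]);o0=Q[:2]-R@[.035,.035]
G=[line((35,-85,10),(35,-30,10)),line((-85,35,10),(-10,35,10)),line((-85,13,10),(-40,13,10)),line((13,-85,10),(13,-40,10)),line((35,-85,10),(13,-85,10),15),line((-85,35,10),(-85,13,10),15)]
for o in([(t,g,0) for g in G],[(t,g,0) for g in G]+[(s,G[0],0),(s,G[1],0)]): pq=fit(o,[*o0,yq],W=(3,2,1.5))
E
python3 m0.py
```

```text
fix sides 0.24459695927214561 0.23825083639337047
[0.4976 0.2716] yaw 0.76 [(38, -0.01), (36, -0.01)]
[0.4949 0.2704] yaw 0.79 [(38, 0.05), (36, -0.06)]
[0.4963 0.2707] yaw 0.59 [(38, 0.47), (37, -0.21), (38, -0.34), (38, 0.02)]
[0.4962 0.2704] yaw 0.95 [(38, 0.5), (37, -0.2), (40, 0.6), (38, -0.3), (38, -0.1), (39, -0.0), (39, -0.1)]
tray
[ 0.63316095 -0.05213433  0.007     ] 0.29161723928401956
[ 0.6195 -0.1446] yaw -3.25 [(38, 0.02), (40, -0.28), (23, 0.51)]
[ 0.6281 -0.153 ] yaw -3.95 [(34, 0.78), (40, -0.34), (39, 0.07)]
[ 0.6277 -0.1461] yaw -3.75 [(25, -1.05), (29, -0.71), (40, 0.09), (34, -0.07), (33, 0.95), (32, 0.34)]
[ 0.6334 -0.0509] yaw 0.0 [(90, -0.3), (90, -0.5)]
[ 0.6335 -0.0507] yaw 0.0 [(90, -0.25), (90, -0.45)]
[ 0.6336 -0.0504] yaw 0.0 [(90, -0.2), (90, -0.5)]
sleeve
[0.5412 0.3219] yaw 0.0 [(88, -0.28)]
[0.5366 0.321 ] yaw 0.0 [(90, -0.05)]
[0.5388 0.3217] yaw 0.0 [(87, -0.21), (88, 0.15)]
square
0.11853211332642363 0.11933660161965175
[ 0.4219 -0.2096] yaw -2.54 [(38, 0.11), (37, 0.1), (40, -0.21), (40, -0.01), (14, 0.05), (13, 0.54)]
[ 0.4214 -0.2099] yaw -2.75 [(37, 0.3), (37, 0.0), (40, -0.2), (40, 0.2), (13, 0.5), (13, 0.4), (40, -0.6), (36, 0.1)]
```

The crop confirms the choice: the grey-white sleeve stands on the plate by the fence corner, and the large square lies with its corner at the upper left, roughly aligned with the fixture. The fitted sizes match the given ones, so I'm moving.

>>> {"method": "apply_moves", "body": {
  "moves": [
    {"fingers": -1,"linear": [0,0,0],"angular": [0,0,-8.15]},
    {"fingers": -1,"linear": [0,0,0],"angular": [0,0,-8.15]},
    {"fingers": -1,"linear": [0,0,0],"angular": [0,0,-8.15]},
    {"fingers": -1,"linear": [0,0,0],"angular": [0,0,-8.15]},
    {"fingers": -1,"linear": [0,0,0],"angular": [0,0,-8.15]},
    {"fingers": -1,"linear": [0,0,0],"angular": [0,0,-8.15]},
    {"fingers": -1,"linear": [0,0,0],"angular": [0,0,-8.15]},
    {"fingers": -1,"linear": [0,0,0],"angular": [0,0,-8.15]},
    {"fingers": -1,"linear": [3.9,1.95,0],"angular": [0,0,0]},
    {"fingers": -1,"linear": [3.9,1.95,0],"angular": [0,0,0]},
    {"fingers": -1,"linear": [3.9,1.95,0],"angular": [0,0,0]},
    {"fingers": -1,"linear": [3.9,1.95,0],"angular": [0,0,0]},
    {"fingers": -1,"linear": [3.9,1.95,0],"angular": [0,0,0]},
    {"fingers": -1,"linear": [3.9,1.95,0],"angular": [0,0,0]},
    {"fingers": -1,"linear": [3.9,1.95,0],"angular": [0,0,0]},
    {"fingers": -1,"linear": [3.9,1.95,0],"angular": [0,0,0]},
    {"fingers": -1,"linear": [3.9,1.95,0],"angular": [0,0,0]},
    {"fingers": -1,"linear": [3.9,1.95,0],"angular": [0,0,0]},
    {"fingers": -1,"linear": [3.9,1.95,0],"angular": [0,0,0]},
    {"fingers": -1,"linear": [3.9,1.95,0],"angular": [0,0,0]}
  ],
  "newtons": 20
}}

```text
time: 2.1
tcp_pos: [0.4986, -0.1512, 0.204]
orientation: [[0.061, 0.998, -0.0], [0.998, -0.061, -0.0], [-0.0, -0.0, -1.0]]
ft_force: [1.3, -0.6, 0.4]
opening: 0.0882
finger_force: 0.0
```

```bash
cat > go.py <<'E'
# usage: go.py x y z yaw_deg : remaining move in tool axes (cm, deg); yaw = angle of tool x
import sys,numpy as np
from cell import ctrl
from scipy.spatial.transform import Rotation as Ro
s=ctrl.get_state();R=np.array(s['orientation']);p=s['tcp_pos']
x,y,z,a=map(float,sys.argv[1:5]);a=np.radians(a)
Rd=np.array([[np.cos(a),np.sin(a),0],[np.sin(a),-np.cos(a),0],[0,0,-1]])
print('t',round(s['time'],2),'p',np.round(p,4),'lin cm',np.round(R.T@(np.array([x,y,z])-p)*100,2),'lin in goal axes',np.round(Rd.T@(np.array([x,y,z])-p)*100,2),'ang',np.round(np.degrees(Ro.from_matrix(R.T@Rd).as_rotvec()),2))
print('j',np.round(s['joint_positions'],1),'F',np.round(s['ft_force'],1),'M',np.round(s['moment'],2),'op',round(s['opening']*1e3,1),'ff',round(float(s['finger_force']),1))
E
python3 go.py .5388 .3217 .2 86.5
```

```text
t 2.1 p [ 0.4986 -0.1512  0.204 ] lin cm [47.45  1.11  0.39] lin in goal axes [47.45  1.12  0.4 ] ang [-0.02  0.01 -0.01]
j [ 33.4  20.4 -26.5 106.4  10.9  55.7  -1.4] F [ 1.3 -0.6  0.4] M [-0.06 -0.08 -0.01] op 88.2 ff 0.0
```

>>> {"method": "apply_moves", "body": {
  "moves": [
    {"fingers": -1,"linear": [3.95,0.09,0],"angular": [0,0,0]},
    {"fingers": -1,"linear": [3.95,0.09,0],"angular": [0,0,0]},
    {"fingers": -1,"linear": [3.95,0.09,0],"angular": [0,0,0]},
    {"fingers": -1,"linear": [3.95,0.09,0],"angular": [0,0,0]},
    {"fingers": -1,"linear": [3.95,0.09,0],"angular": [0,0,0]},
    {"fingers": -1,"linear": [3.95,0.09,0],"angular": [0,0,0]},
    {"fingers": -1,"linear": [3.95,0.09,0],"angular": [0,0,0]},
    {"fingers": -1,"linear": [3.95,0.09,0],"angular": [0,0,0]},
    {"fingers": -1,"linear": [3.95,0.09,0],"angular": [0,0,0]},
    {"fingers": -1,"linear": [3.95,0.09,0],"angular": [0,0,0]},
    {"fingers": -1,"linear": [3.95,0.09,0],"angular": [0,0,0]},
    {"fingers": -1,"linear": [3.95,0.09,0],"angular": [0,0,0]},
    {"fingers": -1,"linear": [0,0,2],"angular": [0,0,0]},
    {"fingers": -1,"linear": [0,0,2],"angular": [0,0,0]},
    {"fingers": -1,"linear": [0,0,2],"angular": [0,0,0]},
    {"fingers": -1,"linear": [0,0,2],"angular": [0,0,0]},
    {"fingers": -1,"linear": [0,0,2],"angular": [0,0,0]},
    {"fingers": -1,"linear": [0,0,1.5],"angular": [0,0,0]},
    {"fingers": -1,"linear": [0,0,1.2],"angular": [0,0,0]},
    {"fingers": -1,"linear": [0,0,1.0],"angular": [0,0,0]}
  ]
}}

```text
time: 4.1
tcp_pos: [0.5379, 0.3196, 0.0663]
orientation: [[0.061, 0.998, -0.0], [0.998, -0.061, -0.0], [-0.0, -0.0, -1.0]]
ft_force: [0.3, -0.6, -0.8]
opening: 0.0879
finger_force: 0.0
```

```bash
python3 go.py .5388 .3217 .066 86.5
```

```text
t 4.1 p [0.5379 0.3196 0.0663] lin cm [0.21 0.07 0.03] lin in goal axes [0.21 0.07 0.03] ang [-0.01  0.01 -0.  ]
j [-15.2  41.2 -28.3  96.   24.4  49.  -57.3] F [ 0.3 -0.6 -0.8] M [-0.01 -0.11 -0.02] op 87.9 ff 0.0
```

>>> {"method": "apply_moves", "body": {
  "moves": [
    {"fingers": -1,"linear": [0.2,0.07,0],"angular": [0,0,0]},
    {"fingers": 0,"linear": [0,0,0],"angular": [0,0,0]},
    {"fingers": 0.3,"linear": [0,0,0],"angular": [0,0,0]},
    {"fingers": 0.6,"linear": [0,0,0],"angular": [0,0,0]},
    {"fingers": 1,"linear": [0,0,0],"angular": [0,0,0]},
    {"fingers": 1,"linear": [0,0,0],"angular": [0,0,0]},
    {"fingers": 1,"linear": [0,0,0],"angular": [0,0,0]},
    {"fingers": 1,"linear": [0,0,0],"angular": [0,0,0]},
    {"fingers": 1,"linear": [0,0,0],"angular": [0,0,0]},
    {"fingers": 1,"linear": [0,0,0],"angular": [0,0,0]}
  ],
  "newtons": 25
}}

```text
time: 5.1
tcp_pos: [0.5387, 0.3217, 0.0671]
orientation: [[0.061, 0.998, -0.0], [0.998, -0.061, -0.0], [-0.0, -0.0, -1.0]]
ft_force: [0.5, -0.5, 0.3]
opening: 0.0184
finger_force: 0.0
```

```bash
python3 go.py .5388 .3217 .066 86.5
```

```text
t 5.1 p [0.5387 0.3217 0.0671] lin cm [0.   0.01 0.11] lin in goal axes [0.   0.01 0.11] ang [-0.    0.    0.01]
j [-15.3  41.3 -28.3  95.7  24.4  49.2 -57.3] F [ 0.5 -0.5  0.3] M [-0.05  0.   -0.03] op 18.4 ff 0.0
```

The fingers passed 58 mm with no force, so the sleeve isn't between them. Looking.

Run:
```python
from cell import capture
import cv2,numpy as np,pickle
d={n:capture(n) for n in("scene","top")};pickle.dump(d,open('c1.pkl','wb'))
a=d['top']['image'][165:285,120:280,::-1];b=d['scene']['image'][160:310,270:470,::-1]
cv2.imwrite('pics/g1.png',np.hstack([cv2.resize(a,(400,300),interpolation=2),cv2.resize(b,(400,300),interpolation=2)]))
```

```text
(no output)
```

View pics/g1.png

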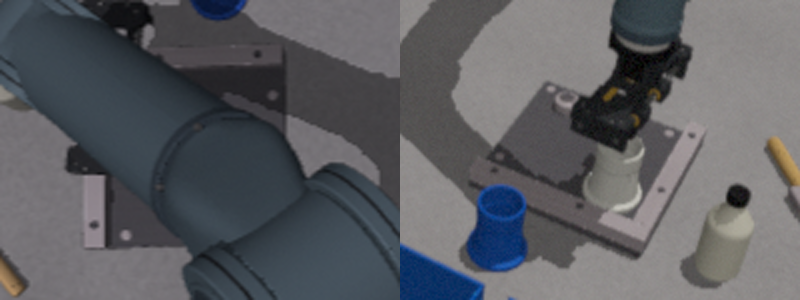

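Run:
```python
from fit import *
d=pickle.load(open('c1.pkl','rb'));s=d['scene'];s0=pickle.load(open('c0.pkl','rb'))['scene']
f=lambda X:((proj(s,X)-[270,160])*2).round()+[400,0]
print('tcp',f([.5387,.3217,.067]),'40 up',f([.5387,.3217,.127]))
p=[.5388,.3217,0]
print('rim expected',f(place(circ(29,85,5),p,.012)),'base',f(place(circ(38,0,5),p,.012)))
for q in(s0,s): fit([(q,circ(38,8),0)],[.5388,.3217,0],z=.012,yaw=False,W=(3,2,1.5))
for q in(s0,s): fit([(q,circ(38,0)[45:],0)],[.5388,.3217,0],z=.012,yaw=False,W=(3,2,1.5))
```

```text
tcp [[616. 162.]] 40 up [[624. 127.]]
rim expected [[611. 159.]
 [642. 154.]
 [629. 132.]
 [599. 136.]
 [611. 159.]] base [[598. 211.]
 [637. 204.]
 [622. 175.]
 [584. 181.]
 [598. 211.]]
[0.5381 0.3214] yaw 0.0 [(68, 0.11)]
[0.5392 0.3216] yaw 0.0 [(68, 0.08)]
[0.5324 0.3183] yaw 0.0 [(31, 0.13)]
[0.5316 0.3186] yaw 0.0 [(31, 0.02)]
```

Run:
```python
from fit import *
s=pickle.load(open('c1.pkl','rb'))['scene'];b=s['image'][175:250,350:450,::-1]
b=cv2.resize(b,(800,600),interpolation=2)
b=np.clip(b.astype(float)*1.4,0,255).astype('uint8')
for X,c in(([.5387,.3217,.067],(0,0,255)),([.5387,.3217,.131],(0,255,0)),([.5687,.3197,.067],(255,255,0)),([.5087,.3235,.067],(255,0,255))):
    cv2.circle(b,tuple(int(v) for v in (proj(s,X)[0]-[350,175])*8),5,c,2)
cv2.imwrite('pics/g2.png',b)
```

```text
(no output)
```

View pics/g2.png

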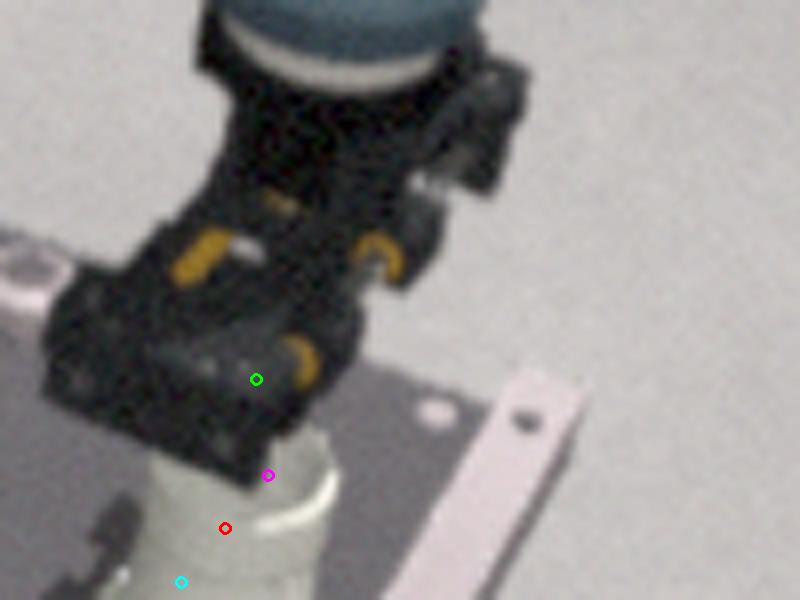

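>>> {"method": "apply_moves", "body": {
  "moves": [
    {"fingers": 1,"linear": [0,0,0],"angular": [0,0,0]},
    {"fingers": 1,"linear": [0,0,0],"angular": [0,0,0]},
    {"fingers": 1,"linear": [0,0,0],"angular": [0,0,0]}
  ]
}}

```text
time: 5.5
tcp_pos: [0.5387, 0.3217, 0.0671]
orientation: [[0.061, 0.998, -0.0], [0.998, -0.061, 0.0], [0.0, -0.0, -1.0]]
ft_force: [-1.1, -0.2, -0.2]
opening: 0.0006
finger_force: 0.0
```

```bash
python3 go.py .5388 .3217 .066 86.5;  python3 - <<'E'
from fit import *
from cell import capture
s=capture('scene');pickle.dump(s,open('c2.pkl','wb'))
a=pickle.load(open('c0.pkl','rb'))['scene']['image']
f=lambda im:np.clip(cv2.resize(im[195:285,340:460,::-1],(400,300),interpolation=2).astype(float)*1.8,0,255).astype('uint8')
b=f(s['image'])
cv2.imwrite('pics/g3.png',np.hstack([f(a),b]))
E
```

```text
t 5.5 p [0.5387 0.3217 0.0671] lin cm [0.   0.01 0.11] lin in goal axes [0.   0.01 0.11] ang [-0.   -0.    0.01]
j [-15.3  41.3 -28.3  95.7  24.4  49.2 -57.3] F [-1.1 -0.2 -0.2] M [-0.09 -0.04  0.  ] op 0.6 ff 0.0
```

View pics/g3.png

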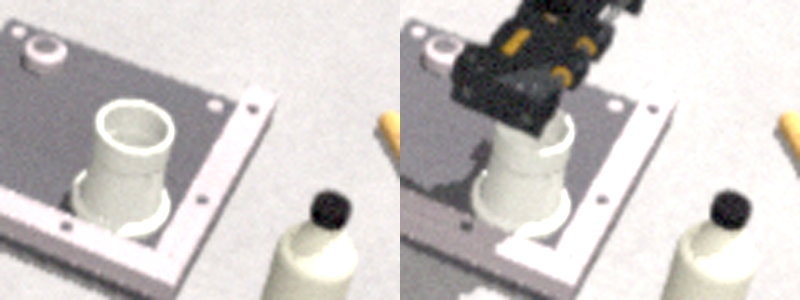

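Run:
```python
from fit import *
d=pickle.load(open('c0.pkl','rb'));s,t=d['scene'],d['top']
P=np.array([.2359,-.605,.2033]);y=np.array([.363,-.932,0])
for n,c in d.items():
    for h in(0,.064,.15): print(n,h,(proj(c,[P+[0,0,h],P+.052*y+[0,0,h],P-.052*y+[0,0,h]])/.7).round(0).tolist())
P=np.array([.5387,.3217,.067]);y=np.array([.998,-.061,0])
for h in(0.064,.1,.15):print('now top crop',h,((proj(t,[P+[0,0,h],P+.0935*y+[0,0,h],P-.0935*y+[0,0,h]])-[120,165])*2.5).round(0).tolist())
a=s['image'][0:75,120:220,::-1];b=t['image'][290:365,470:560,::-1]
cv2.imwrite('pics/g4.png',np.clip(np.hstack([cv2.resize(a,(400,300),interpolation=2),cv2.resize(b,(360,300),interpolation=2)]).astype(float)*1.8,0,255).astype('uint8'))
```

```text
scene 0 [[243.0, 84.0], [223.0, 82.0], [264.0, 86.0]]
scene 0.064 [[240.0, 58.0], [219.0, 56.0], [261.0, 60.0]]
scene 0.15 [[236.0, 22.0], [214.0, 20.0], [258.0, 24.0]]
top 0 [[748.0, 446.0], [774.0, 435.0], [722.0, 457.0]]
top 0.064 [[770.0, 449.0], [797.0, 437.0], [742.0, 461.0]]
top 0.15 [[802.0, 454.0], [832.0, 441.0], [773.0, 467.0]]
now top crop 0.064 [[123.0, 98.0], [130.0, 17.0], [115.0, 181.0]]
now top crop 0.1 [[115.0, 92.0], [122.0, 9.0], [107.0, 178.0]]
now top crop 0.15 [[103.0, 84.0], [111.0, -3.0], [94.0, 173.0]]
```

View pics/g4.png

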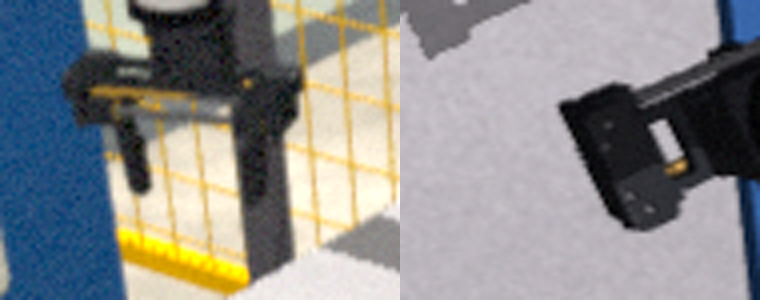

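The scene crop shows the open finger tips at original pixels (155,48) and (184,50), about 35 mm above the reported TCP. The real finger ends are short of the reported TCP, so the fingers closed above the rim. I'll raise a little, open, and measure the offset.

>>> {"method": "apply_moves", "body": {
  "moves": [
    {"fingers": 1,"linear": [0,0,-1.5],"angular": [0,0,0]},
    {"fingers": 1,"linear": [0,0,-1.5],"angular": [0,0,0]},
    {"fingers": -1,"linear": [0,0,0],"angular": [0,0,0]},
    {"fingers": -1,"linear": [0,0,0],"angular": [0,0,0]},
    {"fingers": -1,"linear": [0,0,0],"angular": [0,0,0]},
    {"fingers": -1,"linear": [0,0,0],"angular": [0,0,0]},
    {"fingers": -1,"linear": [0,0,0],"angular": [0,0,0]},
    {"fingers": -1,"linear": [0,0,0],"angular": [0,0,0]},
    {"fingers": -1,"linear": [0,0,0],"angular": [0,0,0]},
    {"fingers": -1,"linear": [0,0,0],"angular": [0,0,0]},
    {"fingers": -1,"linear": [0,0,0],"angular": [0,0,0]},
    {"fingers": -1,"linear": [0,0,0],"angular": [0,0,0]}
  ]
}}

```text
time: 6.75
tcp_pos: [0.5387, 0.3217, 0.0971]
orientation: [[0.061, 0.998, -0.0], [0.998, -0.061, 0.0], [0.0, -0.0, -1.0]]
ft_force: [0.7, 0.3, 0.1]
opening: 0.0783
finger_force: 0.0
```

```bash
python3 go.py .5388 .3217 .066 86.5;  python3 - <<'E'
from fit import *
from cell import capture,ctrl
s=capture('scene');pickle.dump(s,open('c3.pkl','wb'))
b=np.clip(cv2.resize(s['image'][175:265,340:460,::-1],(800,600),interpolation=2).astype(float)*1.8,0,255).astype('uint8')
q=ctrl.get_state();P=q['tcp_pos'];R=np.array(q['orientation'])
for o,c in((0,(0,0,255)),(.02,(0,255,255)),(.04,(0,255,0))):
  for yy in(.044,.061):
    for xx in(-.009,.009):
      u=(proj(s,P+R@[xx,yy,-o])[0]-[340,175])*800/120; cv2.circle(b,tuple(int(v) for v in u),3,c,-1)
cv2.imwrite('pics/g5.png',b)
E
```

```text
t 6.75 p [0.5387 0.3217 0.0971] lin cm [-0.    0.01  3.11] lin in goal axes [-0.    0.01  3.11] ang [-0.   -0.    0.01]
j [-14.6  39.1 -29.3  94.9  23.   52.1 -56.3] F [0.7 0.3 0.1] M [ 0.02 -0.07  0.01] op 78.3 ff 0.0
```

View pics/g5.png

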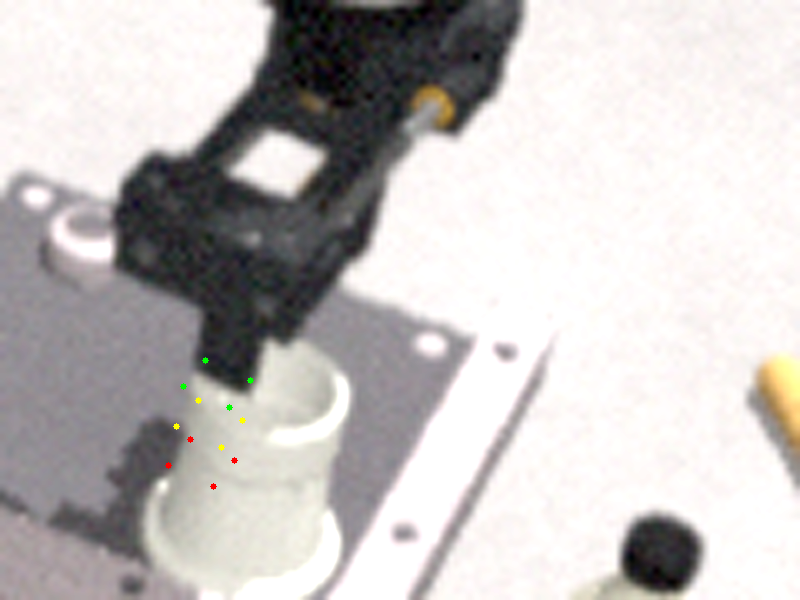

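The front finger's end lies at about (195–250, 365–390), matching the 40 mm offset markers. So the real fingertip is about 40 mm behind the reported TCP. I'll descend accordingly.

>>> {"method": "apply_moves", "body": {
  "moves": [
    {"fingers": -1,"linear": [0,0,0],"angular": [0,0,0]},
    {"fingers": -1,"linear": [0,0,0],"angular": [0,0,0]},
    {"fingers": -1,"linear": [0,0,1],"angular": [0,0,0]},
    {"fingers": -1,"linear": [0,0,1],"angular": [0,0,0]},
    {"fingers": -1,"linear": [0,0,1],"angular": [0,0,0]},
    {"fingers": -1,"linear": [0,0,1],"angular": [0,0,0]},
    {"fingers": -1,"linear": [0,0,1],"angular": [0,0,0]},
    {"fingers": -1,"linear": [0,0,1],"angular": [0,0,0]},
    {"fingers": -1,"linear": [0,0,1.2],"angular": [0,0,0]},
    {"fingers": 1,"linear": [0,0,0],"angular": [0,0,0]},
    {"fingers": 1,"linear": [0,0,0],"angular": [0,0,0]},
    {"fingers": 1,"linear": [0,0,0],"angular": [0,0,0]},
    {"fingers": 1,"linear": [0,0,0],"angular": [0,0,0]},
    {"fingers": 1,"linear": [0,0,0],"angular": [0,0,0]},
    {"fingers": 1,"linear": [0,0,0],"angular": [0,0,0]},
    {"fingers": 1,"linear": [0,0,0],"angular": [0,0,0]},
    {"fingers": 1,"linear": [0,0,0],"angular": [0,0,0]}
  ],
  "newtons": 25
}}

```text
time: 8.5
tcp_pos: [0.5392, 0.322, 0.0256]
orientation: [[0.061, 0.998, 0.001], [0.998, -0.061, 0.001], [0.001, 0.001, -1.0]]
ft_force: [0.3, 0.1, 4.4]
opening: 0.0603
finger_force: 25.1
```

```bash
python3 go.py .5388 .3217 .026 86.5
```

```text
t 8.5 p [0.5392 0.322  0.0256] lin cm [-0.03 -0.04 -0.04] lin in goal axes [-0.03 -0.04 -0.04] ang [ 0.05 -0.04 -0.  ]
j [-16.4  44.6 -26.7  96.4  26.3  45.3 -58.8] F [0.3 0.1 4.4] M [-0.01 -0.14 -0.04] op 60.3 ff 25.1
```

>>> {"method": "apply_moves", "body": {
  "moves": [
    {"fingers": 1,"linear": [0,0,-1],"angular": [0,0,0]},
    {"fingers": 1,"linear": [0,0,-2],"angular": [0,0,0]},
    {"fingers": 1,"linear": [0,0,-3],"angular": [0,0,0]},
    {"fingers": 1,"linear": [0,0,-3],"angular": [0,0,0]},
    {"fingers": 1,"linear": [0,0,-3],"angular": [0,0,0]},
    {"fingers": 1,"linear": [-1.5,0.5,0],"angular": [0,0,0]},
    {"fingers": 1,"linear": [-3,1,0],"angular": [0,0,0]},
    {"fingers": 1,"linear": [-3,1,0],"angular": [0,0,0]},
    {"fingers": 1,"linear": [-3,1,0],"angular": [0,0,0]},
    {"fingers": 1,"linear": [-3,1,0],"angular": [0,0,0]},
    {"fingers": 1,"linear": [-3,1,0],"angular": [0,0,0]},
    {"fingers": 1,"linear": [-3,1,0],"angular": [0,0,0]},
    {"fingers": 1,"linear": [-3,1,0],"angular": [0,0,0]},
    {"fingers": 1,"linear": [-3,1,0],"angular": [0,0,0]},
    {"fingers": 1,"linear": [-3,1,0],"angular": [0,0,0]},
    {"fingers": 1,"linear": [-3,1,0],"angular": [0,0,0]},
    {"fingers": 1,"linear": [-3,0.8,0],"angular": [0,0,0]},
    {"fingers": 1,"linear": [-2.1,0.4,0],"angular": [0,0,0]},
    {"fingers": 1,"linear": [0,0,0],"angular": [0,0,0]},
    {"fingers": 1,"linear": [0,0,0],"angular": [0,0,0]}
  ]
}}

```text
time: 10.5
tcp_pos: [0.6319, -0.0514, 0.1439]
orientation: [[0.062, 0.998, -0.002], [0.998, -0.062, 0.0], [0.0, -0.002, -1.0]]
ft_force: [-0.7, 0.1, -2.5]
opening: 0.0606
finger_force: 24.9
```

```bash
python3 go.py .6335 -.0506 .0206 86.5;  python3 - <<'E'
from fit import *
from cell import capture,ctrl
d={n:capture(n) for n in("scene","top")};pickle.dump(d,open('c4.pkl','wb'));s=d['scene'];t=d['top']
P=ctrl.get_state()['tcp_pos'];z=P[2]-.0136
fit([(s,circ(29,85)[30:75],0)],[P[0],P[1],0],z=z,yaw=False,W=(4,2,1.5))
f=lambda im,x,y:np.clip(cv2.resize(im[y:y+90,x:x+120,::-1],(400,300),interpolation=2).astype(float)*1.6,0,255).astype('uint8')
b=f(s['image'],160,140)
for L,c in((place(circ(38,0),P,z),(0,0,255)),(place(circ(36.5,7),[.6335,-.0506,0],0),(0,255,0))):
    cv2.polylines(b,[((proj(s,np.c_[L[:,:2],L[:,2]])-[160,140])*400/120).astype(int)],True,c,1)
cv2.imwrite('pics/g6.png',np.hstack([b,f(t['image'],270,130)]))
E
```

```text
t 10.5 p [ 0.6319 -0.0514  0.1439] lin cm [ 0.09  0.18 12.33] lin in goal axes [ 0.09  0.15 12.33] ang [-0.14 -0.01 -0.07]
j [ 20.2  36.  -28.5  92.2  19.5  56.9 -18.1] F [-0.7  0.1 -2.5] M [ 0.02 -0.08  0.01] op 60.6 ff 24.9
[ 0.6313 -0.0498] yaw 0.0 [(41, -0.08)]
```

View pics/g6.png

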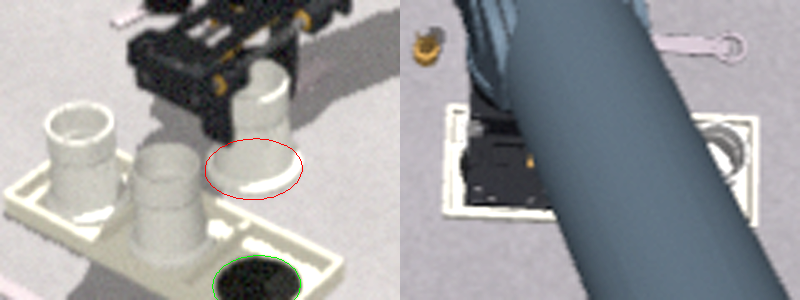

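>>> {"method": "apply_moves", "body": {
  "moves": [
    {"fingers": 1,"linear": [0.1,0.17,1],"angular": [0,0,0]},
    {"fingers": 1,"linear": [0,0,2],"angular": [0,0,0]},
    {"fingers": 1,"linear": [0,0,2],"angular": [0,0,0]},
    {"fingers": 1,"linear": [0,0,2],"angular": [0,0,0]},
    {"fingers": 1,"linear": [0,0,2],"angular": [0,0,0]},
    {"fingers": 1,"linear": [0,0,1.5],"angular": [0,0,0]},
    {"fingers": 1,"linear": [0,0,0.8],"angular": [0,0,0]},
    {"fingers": 1,"linear": [0,0,0.4],"angular": [0,0,0]},
    {"fingers": 1,"linear": [0,0,0.2],"angular": [0,0,0]},
    {"fingers": 1,"linear": [0,0,0],"angular": [0,0,0]}
  ]
}}

```text
time: 11.6
tcp_pos: [0.6354, -0.0498, 0.0265]
orientation: [[0.061, 0.998, 0.001], [0.998, -0.061, -0.0], [0.0, 0.001, -1.0]]
ft_force: [-1.3, 0.4, -1.8]
opening: 0.0602
finger_force: 24.9
```

```bash
python3 go.py .6335 -.0506 .0206 86.5;  python3 - <<'E'
from fit import *
from cell import capture,ctrl
s=capture('scene');pickle.dump(s,open('c5.pkl','wb'))
P=ctrl.get_state()['tcp_pos'];z=P[2]-.0136
fit([(s,circ(38,8)[:45],0)],[P[0],P[1],0],z=z,yaw=False,W=(3,2,1.5))
fit([(s,circ(29,85)[30:75],0)],[P[0],P[1],0],z=z,yaw=False,W=(4,2,1.5))
E
```

```text
t 11.6 p [ 0.6354 -0.0498  0.0265] lin cm [-0.09 -0.19  0.59] lin in goal axes [-0.09 -0.19  0.59] ang [ 0.05 -0.    0.01]
j [ 17.5  44.8 -24.9  95.   24.5  45.7 -21.8] F [-1.3  0.4 -1.8] M [-0.03 -0.07  0.03] op 60.2 ff 24.9
[ 0.6403 -0.0526] yaw 0.0 [(38, 0.18)]
[ 0.6143 -0.0503] yaw 0.0 [(40, -0.28)]
```

>>> {"method": "apply_moves", "body": {
  "moves": [
    {"fingers": 1,"linear": [-0.09,-0.17,0.2],"angular": [0,0,0]},
    {"fingers": 1,"linear": [0,0,0.15],"angular": [0,0,0]},
    {"fingers": 1,"linear": [0,0,0.1],"angular": [0,0,0]},
    {"fingers": 1,"linear": [0,0,0],"angular": [0,0,0]}
  ]
}}

```text
time: 12.05
tcp_pos: [0.6331, -0.0507, 0.0215]
orientation: [[0.061, 0.998, -0.0], [0.998, -0.061, -0.0], [-0.0, -0.0, -1.0]]
ft_force: [0.8, -0.4, -2.4]
opening: 0.0602
finger_force: 24.9
```

```bash
python3 go.py .6335 -.0506 .0206 86.5;  python3 - <<'E'
from fit import *
d=pickle.load(open('c0.pkl','rb'));s,t=d['scene'],d['top']
for y in(-.1458,-.2406):
    x=.6277-(y+.146)*np.sin(np.radians(3.5))*-1
    for o in([(t,circ(29,85),0)],[(s,circ(29,85),0)],[(t,circ(38,8),0)]): fit(o,[x,y,0],z=.007,yaw=False,W=(4,2,1.5))
for o in([(t,circ(36.5,7),0)],[(s,circ(36.5,7),0)]): fit(o,[.6335,-.0506,0],yaw=False,W=(2,1.5))
E
```

```text
t 12.05 p [ 0.6331 -0.0507  0.0215] lin cm [0.02 0.04 0.09] lin in goal axes [0.02 0.04 0.09] ang [-0.01  0.   -0.  ]
j [ 17.6  45.  -24.7  95.3  24.7  45.1 -21.9] F [ 0.8 -0.4 -2.4] M [-0.04 -0.04 -0.01] op 60.2 ff 24.9
[ 0.6264 -0.1417] yaw 0.0 [(86, -0.7)]
[ 0.6342 -0.143 ] yaw 0.0 [(85, -0.61)]
[ 0.6345 -0.1511] yaw 0.0 [(83, -0.4)]
[ 0.6225 -0.2358] yaw 0.0 [(88, -0.87)]
[ 0.628  -0.2375] yaw 0.0 [(83, -0.67)]
[ 0.6311 -0.2458] yaw 0.0 [(87, -0.41)]
[ 0.6341 -0.0503] yaw 0.0 [(90, -0.22)]
[ 0.6319 -0.0515] yaw 0.0 [(90, -0.5)]
```

>>> {"method": "apply_moves", "body": {
  "moves": [
    {"fingers": 1,"linear": [0,0,0.1],"angular": [0,0,0]},
    {"fingers": 1,"linear": [0,0,0.05],"angular": [0,0,0]},
    {"fingers": 1,"linear": [0,0,0.05],"angular": [0,0,0]},
    {"fingers": 1,"linear": [0,0,0],"angular": [0,0,0]}
  ]
}}

```text
time: 12.45
tcp_pos: [0.6331, -0.0506, 0.0195]
orientation: [[0.061, 0.998, -0.0], [0.998, -0.061, -0.0], [-0.0, -0.0, -1.0]]
ft_force: [0.1, -0.6, -2.8]
opening: 0.0601
finger_force: 24.9
```

>>> {"method": "apply_moves", "body": {
  "moves": [
    {"fingers": 1,"linear": [0,0,0.07],"angular": [0,0,0]},
    {"fingers": 1,"linear": [0,0,0.06],"angular": [0,0,0]},
    {"fingers": 1,"linear": [0,0,0],"angular": [0,0,0]}
  ]
}}

```text
time: 12.75
tcp_pos: [0.6333, -0.0507, 0.0187]
orientation: [[0.061, 0.998, 0.0], [0.998, -0.061, -0.0], [-0.0, 0.0, -1.0]]
ft_force: [-1.9, -1.1, 1.6]
opening: 0.0603
finger_force: 25.0
```

It has touched down (Fz −2.8 → +1.6). Releasing and rising.

>>> {"method": "apply_moves", "body": {
  "moves": [
    {"fingers": 0,"linear": [0,0,0],"angular": [0,0,0]},
    {"fingers": -0.6,"linear": [0,0,0],"angular": [0,0,0]},
    {"fingers": -1,"linear": [0,0,0],"angular": [0,0,0]},
    {"fingers": -1,"linear": [0,0,0],"angular": [0,0,0]},
    {"fingers": -1,"linear": [0,0,0],"angular": [0,0,0]},
    {"fingers": -1,"linear": [0,0,0],"angular": [0,0,0]},
    {"fingers": -1,"linear": [0,0,-1],"angular": [0,0,0]},
    {"fingers": -1,"linear": [0,0,-2],"angular": [0,0,0]},
    {"fingers": -1,"linear": [0,0,-3],"angular": [0,0,0]},
    {"fingers": -1,"linear": [0,0,-4],"angular": [0,0,0]},
    {"fingers": -1,"linear": [0,0,-4],"angular": [0,0,0]},
    {"fingers": -1,"linear": [0,0,0],"angular": [0,0,0]}
  ]
}}

```text
time: 13.95
tcp_pos: [0.6373, -0.0502, 0.1652]
orientation: [[0.061, 0.998, 0.011], [0.998, -0.061, -0.0], [0.0, 0.011, -1.0]]
ft_force: [0.9, -0.6, 0.1]
opening: 0.0879
finger_force: 0.0
```

```bash
python3 go.py .4218 -.2097 .15 132.4;  python3 - <<'E'
from fit import *
from cell import capture,ctrl
s=capture('scene');pickle.dump(s,open('c6.pkl','wb'))
for o in([(s,circ(29,85),0)],[(s,circ(38,8)[:50],0)]): fit(o,[.6335,-.0506,0],z=.006,yaw=False,W=(4,2,1.5))
E
```

```text
t 13.95 p [ 0.6373 -0.0502  0.1652] lin cm [-17.24 -20.55   1.29] lin in goal axes [  2.75 -26.67   1.52] ang [  0.58   0.22 -45.9 ]
j [ 20.5  34.8 -29.1  91.1  19.   58.5 -17.7] F [ 0.9 -0.6  0.1] M [-0.08 -0.16  0.03] op 87.9 ff 0.0
[ 0.6326 -0.0565] yaw 0.0 [(67, -0.02)]
[ 0.6298 -0.0604] yaw 0.0 [(40, 0.13)]
```

>>> {"method": "apply_moves", "body": {
  "moves": [
    {"fingers": -1,"linear": [0,0,0],"angular": [0,0,-7.65]},
    {"fingers": -1,"linear": [0,0,0],"angular": [0,0,-7.65]},
    {"fingers": -1,"linear": [0,0,0],"angular": [0,0,-7.65]},
    {"fingers": -1,"linear": [0,0,0],"angular": [0,0,-7.65]},
    {"fingers": -1,"linear": [0,0,0],"angular": [0,0,-7.65]},
    {"fingers": -1,"linear": [0,0,0],"angular": [0,0,-7.65]},
    {"fingers": -1,"linear": [0.34,-3.33,0.2],"angular": [0,0,0]},
    {"fingers": -1,"linear": [0.34,-3.33,0.2],"angular": [0,0,0]},
    {"fingers": -1,"linear": [0.34,-3.33,0.2],"angular": [0,0,0]},
    {"fingers": -1,"linear": [0.34,-3.33,0.2],"angular": [0,0,0]},
    {"fingers": -1,"linear": [0.34,-3.33,0.2],"angular": [0,0,0]},
    {"fingers": -1,"linear": [0.34,-3.33,0.2],"angular": [0,0,0]},
    {"fingers": -1,"linear": [0.34,-3.33,0.2],"angular": [0,0,0]},
    {"fingers": -1,"linear": [0.34,-3.33,0.1],"angular": [0,0,0]},
    {"fingers": -1,"linear": [0,0,0],"angular": [0,0,0]},
    {"fingers": -1,"linear": [0,0,0],"angular": [0,0,0]}
  ]
}}

```text
time: 15.6
tcp_pos: [0.4175, -0.2104, 0.143]
orientation: [[-0.673, 0.739, -0.001], [0.739, 0.673, 0.0], [0.001, -0.0, -1.0]]
ft_force: [0.2, 0.2, 0.1]
opening: 0.0879
finger_force: 0.0
```

```bash
python3 go.py .4218 -.2097 .0 132.4;  python3 - <<'E'
from fit import *
from cell import capture,ctrl
s=capture('scene');t=capture('top');pickle.dump([s,t],open('c7.pkl','wb'))
for o in([(s,circ(29,85),0)],[(t,circ(29,85),0)],[(s,circ(38,8)[:50],0)],[(s,circ(29,85),0),(t,circ(29,85),0)]): fit(o,[.6335,-.0506,0],z=.006,yaw=False,W=(3,2,1.5))
for z in(.01,.06,.12,.184):print(z,proj(t,[.4218,-.2097,z]).round(),proj(s,[.4218,-.2097,z]).round())
E
```

```text
t 15.6 p [ 0.4175 -0.2104  0.143 ] lin cm [-0.25  0.37 14.3 ] lin in goal axes [-0.24  0.36 14.3 ] ang [-0.02 -0.04 -0.08]
j [ 56.2  23.7 -42.3 116.2  21.4  47.9  44. ] F [0.2 0.2 0.1] M [ 0.02 -0.1  -0.01] op 87.9 ff 0.0
[ 0.6386 -0.0495] yaw 0.0 [(85, -0.5)]
[ 0.6308 -0.0521] yaw 0.0 [(84, -0.62)]
[ 0.6296 -0.0601] yaw 0.0 [(40, 0.16)]
[ 0.6311 -0.0473] yaw 0.0 [(75, -0.97), (82, -0.6)]
0.01 [[353. 246.]] [[235. 168.]]
0.06 [[356. 245.]] [[234. 155.]]
0.12 [[359. 244.]] [[233. 139.]]
0.184 [[364. 242.]] [[232. 120.]]
```

>>> {"method": "apply_moves", "body": {
  "moves": [
    {"fingers": -1,"linear": [-0.24,0.36,2],"angular": [0,0,0]},
    {"fingers": -1,"linear": [0,0,3],"angular": [0,0,0]},
    {"fingers": -1,"linear": [0,0,3],"angular": [0,0,0]},
    {"fingers": -1,"linear": [0,0,3],"angular": [0,0,0]},
    {"fingers": -1,"linear": [0,0,2],"angular": [0,0,0]},
    {"fingers": -1,"linear": [0,0,1],"angular": [0,0,0]},
    {"fingers": -1,"linear": [0,0,1],"angular": [0,0,0]},
    {"fingers": -1,"linear": [0,0,0.7],"angular": [0,0,0]},
    {"fingers": -1,"linear": [0,0,0.4],"angular": [0,0,0]},
    {"fingers": -1,"linear": [0,0,0],"angular": [0,0,0]}
  ]
}}

```text
time: 16.7
tcp_pos: [0.4226, -0.2096, -0.0177]
orientation: [[-0.674, 0.738, 0.0], [0.738, 0.674, -0.0], [-0.0, -0.0, -1.0]]
ft_force: [-0.5, -1.4, 0.1]
opening: 0.0881
finger_force: 0.0
```

```bash
python3 go.py .4218 -.2097 -.02 132.4
```

```text
t 16.7 p [ 0.4226 -0.2096 -0.0177] lin cm [ 0.05 -0.06  0.23] lin in goal axes [ 0.05 -0.06  0.23] ang [-0.    0.01  0.01]
j [ 44.3  39.5 -29.  119.8  38.2  30.   29.3] F [-0.5 -1.4  0.1] M [ 0.03 -0.08  0.04] op 88.1 ff 0.0
```

>>> {"method": "apply_moves", "body": {
  "moves": [
    {"fingers": 0.3,"linear": [0,0,0],"angular": [0,0,0]},
    {"fingers": 0.5,"linear": [0,0,0],"angular": [0,0,0]},
    {"fingers": 0.7,"linear": [0,0,0],"angular": [0,0,0]},
    {"fingers": 1,"linear": [0,0,0],"angular": [0,0,0]},
    {"fingers": 1,"linear": [0,0,0],"angular": [0,0,0]},
    {"fingers": 1,"linear": [0,0,0],"angular": [0,0,0]},
    {"fingers": 1,"linear": [0,0,0],"angular": [0,0,0]},
    {"fingers": 1,"linear": [0,0,0],"angular": [0,0,0]},
    {"fingers": 1,"linear": [0,0,0],"angular": [0,0,0]},
    {"fingers": 1,"linear": [0,0,0],"angular": [0,0,0]},
    {"fingers": 1,"linear": [0,0,0],"angular": [0,0,0]},
    {"fingers": 1,"linear": [0,0,0],"angular": [0,0,0]},
    {"fingers": 1,"linear": [0,0,0],"angular": [0,0,0]}
  ],
  "newtons": 50
}}

```text
time: 18.0
tcp_pos: [0.4224, -0.2096, -0.0177]
orientation: [[-0.674, 0.738, -0.0], [0.738, 0.674, -0.0], [0.0, -0.0, -1.0]]
ft_force: [-0.3, -0.2, -0.4]
opening: 0.0161
finger_force: 50.0
```

```bash
python3 go.py .4218 -.2097 .08 132.4
```

```text
t 18.0 p [ 0.4224 -0.2096 -0.0177] lin cm [ 0.03 -0.05 -9.77] lin in goal axes [ 0.03 -0.05 -9.77] ang [-0.   -0.    0.01]
j [ 44.4  39.5 -29.  119.8  38.2  30.   29.3] F [-0.3 -0.2 -0.4] M [-0.04 -0.19  0.06] op 16.1 ff 50.0
```

>>> {"method": "apply_moves", "body": {
  "moves": [
    {"fingers": 1,"linear": [0,0,-1],"angular": [0,0,0]},
    {"fingers": 1,"linear": [0,0,-2.5],"angular": [0,0,0]},
    {"fingers": 1,"linear": [0,0,-3.5],"angular": [0,0,0]},
    {"fingers": 1,"linear": [0,0,-4],"angular": [0,0,-3.4]},
    {"fingers": 1,"linear": [1,1.7,0],"angular": [0,0,0]},
    {"fingers": 1,"linear": [2,3.26,0],"angular": [0,0,0]},
    {"fingers": 1,"linear": [2,3.26,0],"angular": [0,0,0]},
    {"fingers": 1,"linear": [2,3.26,0],"angular": [0,0,0]},
    {"fingers": 1,"linear": [2,3.26,0],"angular": [0,0,0]},
    {"fingers": 1,"linear": [2,3.26,0],"angular": [0,0,0]},
    {"fingers": 1,"linear": [2,3.26,0],"angular": [0,0,0]},
    {"fingers": 1,"linear": [2,3.26,0],"angular": [0,0,0]},
    {"fingers": 1,"linear": [2,3.26,0],"angular": [0,0,0]},
    {"fingers": 1,"linear": [2,3.26,0],"angular": [0,0,0]},
    {"fingers": 1,"linear": [2,3.26,0],"angular": [0,0,0]},
    {"fingers": 1,"linear": [2,3.26,0],"angular": [0,0,0]},
    {"fingers": 1,"linear": [2,3.26,0],"angular": [0,0,0]},
    {"fingers": 1,"linear": [2,3.26,0],"angular": [0,0,0]},
    {"fingers": 1,"linear": [1.1,1.8,0],"angular": [0,0,0]},
    {"fingers": 1,"linear": [0,0,0],"angular": [0,0,0]}
  ]
}}

```text
time: 20.0
tcp_pos: [0.5394, 0.3196, 0.0927]
orientation: [[-0.72, 0.694, -0.001], [0.694, 0.72, 0.003], [0.003, 0.002, -1.0]]
ft_force: [0.5, -0.2, -4.5]
opening: 0.0155
finger_force: 50.0
```

```bash
python3 go.py .5405 .3164 -.0027 135.8
```

```text
t 20.0 p [0.5394 0.3196 0.0927] lin cm [-0.33 -0.17  9.54] lin in goal axes [-0.3  -0.16  9.54] ang [ 0.1  -0.18  0.26]
j [ -8.1  42.1 -39.   94.8  31.   54.4 -12.3] F [ 0.5 -0.2 -4.5] M [-0.01 -0.12 -0.01] op 15.5 ff 50.0
```

>>> {"method": "apply_moves", "body": {
  "moves": [
    {"fingers": 1,"linear": [-0.3,-0.16,1],"angular": [0,0,0.2]},
    {"fingers": 1,"linear": [0,0,2],"angular": [0,0,0]},
    {"fingers": 1,"linear": [0,0,2],"angular": [0,0,0]},
    {"fingers": 1,"linear": [0,0,2],"angular": [0,0,0]},
    {"fingers": 1,"linear": [0,0,1.2],"angular": [0,0,0]},
    {"fingers": 1,"linear": [0,0,0.6],"angular": [0,0,0]},
    {"fingers": 1,"linear": [0,0,0.3],"angular": [0,0,0]},
    {"fingers": 1,"linear": [0,0,0],"angular": [0,0,0]},
    {"fingers": 1,"linear": [0,0,0],"angular": [0,0,0]}
  ]
}}

```text
time: 20.9
tcp_pos: [0.5423, 0.3123, 0.0021]
orientation: [[-0.714, 0.7, 0.001], [0.7, 0.714, 0.001], [-0.0, 0.001, -1.0]]
ft_force: [-0.1, 0.4, -3.6]
opening: 0.0154
finger_force: 50.0
```

```bash
python3 go.py .5405 .3164 -.0057 135.8
```

```text
t 20.9 p [0.5423 0.3123 0.0021] lin cm [0.42 0.16 0.78] lin in goal axes [0.42 0.17 0.78] ang [ 0.07  0.02 -0.2 ]
j [-10.3  48.7 -34.6  96.6  36.2  46.3 -15.9] F [-0.1  0.4 -3.6] M [ 0.01 -0.18 -0.02] op 15.4 ff 50.0
```

>>> {"method": "apply_moves", "body": {
  "moves": [
    {"fingers": 1,"linear": [0.35,0,0.3],"angular": [0,0,-0.2]},
    {"fingers": 1,"linear": [0,0,0.2],"angular": [0,0,0]},
    {"fingers": 1,"linear": [0,0,0.15],"angular": [0,0,0]},
    {"fingers": 1,"linear": [0,0,0.05],"angular": [0,0,0]},
    {"fingers": 1,"linear": [0,0,0],"angular": [0,0,0]}
  ]
}}

```text
time: 21.4
tcp_pos: [0.5394, 0.3146, -0.0056]
orientation: [[-0.717, 0.697, 0.0], [0.697, 0.717, 0.0], [0.0, 0.0, -1.0]]
ft_force: [-0.7, -0.2, -2.7]
opening: 0.0157
finger_force: 50.0
```

>>> {"method": "apply_moves", "body": {
  "moves": [
    {"fingers": 1,"linear": [0,0,0.05],"angular": [0,0,0]},
    {"fingers": 1,"linear": [0,0,0.05],"angular": [0,0,0]},
    {"fingers": 1,"linear": [0,0,0],"angular": [0,0,0]}
  ]
}}

```text
time: 21.7
tcp_pos: [0.5397, 0.3148, -0.0056]
orientation: [[-0.717, 0.697, 0.001], [0.697, 0.717, 0.0], [-0.0, 0.001, -1.0]]
ft_force: [-1.9, -1.1, 6.8]
opening: 0.0154
finger_force: 50.0
```

```bash
python3 go.py .5554 .3314 -.0062 135.8
```

```text
t 21.7 p [ 0.5397  0.3148 -0.0056] lin cm [0.03 2.28 0.06] lin in goal axes [0.03 2.28 0.06] ang [ 0.04  0.03 -0.  ]
j [-10.8  49.3 -34.2  96.8  36.7  45.6 -16.5] F [-1.9 -1.1  6.8] M [-0.37  0.41 -0.  ] op 15.4 ff 50.0
```

>>> {"method": "apply_moves", "body": {
  "moves": [
    {"fingers": 1,"linear": [0,0.3,0],"angular": [0,0,0]},
    {"fingers": 1,"linear": [0,0.4,0],"angular": [0,0,0]},
    {"fingers": 1,"linear": [0,0.4,0],"angular": [0,0,0]},
    {"fingers": 1,"linear": [0,0.3,0],"angular": [0,0,0]},
    {"fingers": 1,"linear": [0,0.2,0],"angular": [0,0,0]},
    {"fingers": 1,"linear": [0,0.2,0],"angular": [0,0,0]},
    {"fingers": 1,"linear": [0,0,0],"angular": [0,0,0]}
  ]
}}

```text
time: 22.4
tcp_pos: [0.5527, 0.328, -0.0056]
orientation: [[-0.717, 0.697, 0.001], [0.697, 0.717, 0.001], [-0.0, 0.001, -1.0]]
ft_force: [-1.0, -1.4, 5.0]
opening: 0.0155
finger_force: 50.0
```

```bash
python3 go.py .5554 .3314 -.0062 135.8
```

```text
t 22.4 p [ 0.5527  0.328  -0.0056] lin cm [0.04 0.44 0.06] lin in goal axes [0.04 0.44 0.06] ang [ 0.08  0.03 -0.  ]
j [-11.7  50.5 -34.3  93.9  36.4  47.1 -15.9] F [-1.  -1.4  5. ] M [-0.25  0.23  0.01] op 15.5 ff 50.0
```

>>> {"method": "apply_moves", "body": {
  "moves": [
    {"fingers": 1,"linear": [0,0.15,0],"angular": [0,0,0]},
    {"fingers": 1,"linear": [0,0.15,0],"angular": [0,0,0]},
    {"fingers": 1,"linear": [0,0.1,0],"angular": [0,0,0]},
    {"fingers": 1,"linear": [0,0,0],"angular": [0,0,0]}
  ],
  "newtons": 60
}}

```text
time: 22.8
tcp_pos: [0.5553, 0.3306, -0.0056]
orientation: [[-0.717, 0.697, 0.001], [0.697, 0.717, 0.0], [-0.001, 0.001, -1.0]]
ft_force: [-1.0, -1.4, 5.6]
opening: 0.0152
finger_force: 60.0
```

```bash
python3 go.py .5554 .3314 -.0062 135.8
```

```text
t 22.8 p [ 0.5553  0.3306 -0.0056] lin cm [0.05 0.06 0.06] lin in goal axes [0.05 0.06 0.06] ang [ 0.07  0.03 -0.01]
j [-11.9  50.8 -34.3  93.3  36.4  47.4 -15.8] F [-1.  -1.4  5.6] M [-0.34  0.3   0.02] op 15.2 ff 60.0
```

>>> {"method": "apply_moves", "body": {
  "moves": [
    {"fingers": 1,"linear": [0,0.1,0],"angular": [0,0,0]},
    {"fingers": 1,"linear": [0,0.1,0],"angular": [0,0,0]},
    {"fingers": 1,"linear": [0,0.05,0],"angular": [0,0,0]},
    {"fingers": 1,"linear": [0,0,0],"angular": [0,0,0]}
  ]
}}

```text
time: 23.2
tcp_pos: [0.5567, 0.3317, -0.0056]
orientation: [[-0.717, 0.697, 0.001], [0.697, 0.717, -0.001], [-0.001, -0.0, -1.0]]
ft_force: [-3.8, -4.5, 7.2]
opening: 0.0157
finger_force: 60.1
```

```bash
python3 go.py .5554 .3314 -.0062 135.8
```

```text
t 23.2 p [ 0.5567  0.3317 -0.0056] lin cm [ 0.07 -0.11  0.06] lin in goal axes [ 0.07 -0.11  0.06] ang [-0.02  0.07  0.03]
j [-12.   50.9 -34.3  93.   36.3  47.7 -15.7] F [-3.8 -4.5  7.2] M [-0.6   0.59  0.33] op 15.7 ff 60.1
```

>>> {"method": "apply_moves", "body": {
  "moves": [
    {"fingers": 1,"linear": [0,0.08,0],"angular": [0,0,0]},
    {"fingers": 1,"linear": [0,0.07,0],"angular": [0,0,0]},
    {"fingers": 1,"linear": [0,0,0],"angular": [0,0,0]}
  ]
}}

```text
time: 23.5
tcp_pos: [0.5574, 0.3318, -0.0056]
orientation: [[-0.717, 0.697, -0.0], [0.697, 0.717, -0.003], [-0.002, -0.002, -1.0]]
ft_force: [-5.3, -6.9, 10.6]
opening: 0.0152
finger_force: 60.1
```

```bash
python3 go.py .5554 .3314 -.0062 135.8
```

```text
t 23.5 p [ 0.5574  0.3318 -0.0056] lin cm [ 0.12 -0.16  0.06] lin in goal axes [ 0.12 -0.16  0.06] ang [-0.13  0.11  0.02]
j [-12.   51.  -34.2  92.8  36.3  47.9 -15.6] F [-5.3 -6.9 10.6] M [-1.11  0.87  0.34] op 15.2 ff 60.1
```

>>> {"method": "apply_moves", "body": {
  "moves": [
    {"fingers": 1,"linear": [0,0,0],"angular": [0,0,-0.3]},
    {"fingers": 1,"linear": [0,0.08,0],"angular": [0,0,0]},
    {"fingers": 1,"linear": [0,0,0],"angular": [0,0,0]}
  ]
}}

```text
time: 23.8
tcp_pos: [0.5576, 0.3317, -0.0056]
orientation: [[-0.72, 0.694, -0.001], [0.694, 0.72, -0.004], [-0.002, -0.003, -1.0]]
ft_force: [-5.6, -9.1, 13.1]
opening: 0.0151
finger_force: 60.0
```

```bash
python3 go.py .5554 .3314 -.0062 135.8
```

```text
t 23.8 p [ 0.5576  0.3317 -0.0056] lin cm [ 0.14 -0.18  0.06] lin in goal axes [ 0.14 -0.18  0.06] ang [-0.2   0.12  0.28]
j [-12.   51.1 -34.3  92.7  36.3  48.1 -15.4] F [-5.6 -9.1 13.1] M [-1.3   1.09  0.27] op 15.1 ff 60.0
```

>>> {"method": "apply_moves", "body": {
  "moves": [
    {"fingers": 1,"linear": [0,0,-0.03],"angular": [0,0,-0.3]},
    {"fingers": 1,"linear": [0,0.08,0],"angular": [0,0,-0.3]},
    {"fingers": 1,"linear": [0,0,0],"angular": [0,0,0]},
    {"fingers": 1,"linear": [0,0,0],"angular": [0,0,0]}
  ]
}}

```text
time: 24.2
tcp_pos: [0.5576, 0.3317, -0.0056]
orientation: [[-0.727, 0.687, -0.002], [0.687, 0.727, -0.005], [-0.002, -0.005, -1.0]]
ft_force: [-8.1, -9.9, 13.4]
opening: 0.0155
finger_force: 60.0
```

```bash
python3 go.py .5554 .3314 -.0062 135.8
```

```text
t 24.2 p [ 0.5576  0.3317 -0.0056] lin cm [ 0.14 -0.17  0.06] lin in goal axes [ 0.13 -0.17  0.06] ang [-0.29  0.1   0.83]
j [-12.   51.2 -34.4  92.6  36.4  48.2 -14.9] F [-8.1 -9.9 13.4] M [-1.52  1.28 -0.17] op 15.5 ff 60.0
```

>>> {"method": "apply_moves", "body": {
  "moves": [
    {"fingers": 1,"linear": [0,0.05,0],"angular": [-0.3,0.1,0.15]},
    {"fingers": 1,"linear": [0,0.1,0],"angular": [-0.2,0,0]},
    {"fingers": 1,"linear": [0,0,0],"angular": [0,0,0]},
    {"fingers": 1,"linear": [0,0,0],"angular": [0,0,0]}
  ]
}}

```text
time: 24.6
tcp_pos: [0.5577, 0.3319, -0.0056]
orientation: [[-0.725, 0.688, 0.001], [0.688, 0.725, 0.001], [-0.0, 0.001, -1.0]]
ft_force: [-9.4, -10.3, 16.3]
opening: 0.0159
finger_force: 60.0
```

```bash
python3 go.py .5554 .3314 -.0062 135.8
```

```text
t 24.6 p [ 0.5577  0.3319 -0.0056] lin cm [ 0.13 -0.2   0.05] lin in goal axes [ 0.13 -0.2   0.06] ang [0.06 0.02 0.69]
j [-11.8  51.  -34.4  92.9  36.5  47.7 -15. ] F [ -9.4 -10.3  16.3] M [-2.31  2.03 -0.02] op 15.9 ff 60.0
```

>>> {"method": "apply_moves", "body": {
  "moves": [
    {"fingers": 1,"linear": [0,0.1,-0.03],"angular": [-0.1,0,0]},
    {"fingers": 1,"linear": [0,0.1,-0.02],"angular": [-0.1,0,0]},
    {"fingers": 1,"linear": [0,0.1,0],"angular": [0,0,0]},
    {"fingers": 1,"linear": [0,0,0],"angular": [0,0,0]},
    {"fingers": 1,"linear": [0,0,0],"angular": [0,0,0]}
  ]
}}

```text
time: 25.1
tcp_pos: [0.5577, 0.3318, -0.0057]
orientation: [[-0.725, 0.689, -0.0], [0.689, 0.725, -0.001], [-0.001, -0.001, -1.0]]
ft_force: [-15.8, -17.2, 22.4]
opening: 0.0155
finger_force: 60.0
```

```bash
python3 go.py .5554 .3314 -.0062 135.8
```

```text
t 25.1 p [ 0.5577  0.3318 -0.0057] lin cm [ 0.14 -0.19  0.05] lin in goal axes [ 0.14 -0.19  0.05] ang [-0.08  0.04  0.68]
j [-11.9  51.1 -34.4  92.7  36.4  47.9 -15. ] F [-15.8 -17.2  22.4] M [-3.26  3.11 -0.07] op 15.5 ff 60.0
```

>>> {"method": "apply_moves", "body": {
  "moves": [
    {"fingers": 1,"linear": [0,0.1,-0.05],"angular": [-0.1,0,0]},
    {"fingers": 1,"linear": [0,0.05,-0.03],"angular": [0,0,0]},
    {"fingers": 1,"linear": [0,0,0],"angular": [0,0,0]},
    {"fingers": 1,"linear": [0,0,0],"angular": [0,0,0]}
  ]
}}

```text
time: 25.5
tcp_pos: [0.5577, 0.3318, -0.0057]
orientation: [[-0.725, 0.689, -0.001], [0.689, 0.725, -0.002], [-0.001, -0.003, -1.0]]
ft_force: [-17.8, -19.4, 20.2]
opening: 0.016
finger_force: 60.0
```

```bash
python3 go.py .5554 .3314 -.0062 135.8
python3 - <<'E'
from fit import *
from cell import capture
s=capture('scene');t=capture('top')
f=lambda im,x,y,w:np.clip(cv2.resize(im[y:y+w*3//4,x:x+w,::-1],(400,300),interpolation=2).astype(float)*1.5,0,255).astype('uint8')
q=lambda im,x,y:np.clip(cv2.resize(im[y:y+60,x:x+80,::-1],(400,300),interpolation=2).astype(float)*1.5,0,255).astype('uint8')
cv2.imwrite('pics/final.png',np.vstack([np.hstack([q(s['image'],350,205),f(s['image'],150,160,120)]),np.hstack([q(t['image'],150,180),f(t['image'],270,130,120)])]))
E
```

```text
t 25.5 p [ 0.5577  0.3318 -0.0057] lin cm [ 0.14 -0.19  0.05] lin in goal axes [ 0.13 -0.19  0.05] ang [-0.14  0.03  0.68]
j [-11.9  51.1 -34.4  92.7  36.4  48.  -15. ] F [-17.8 -19.4  20.2] M [-3.5   3.34 -0.09] op 16.0 ff 60.0
```

View pics/final.png

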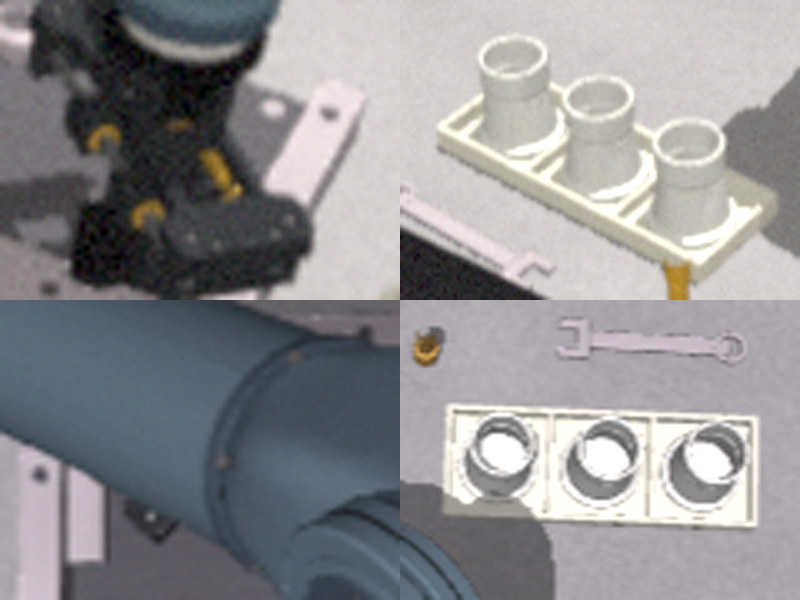

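The sleeve stands in the bay in line with the other two. In the top crop the square's leg (67–105) runs parallel to the side fence (20–60) with a thin dark strip between them. I'll check numerically whether that strip is just the fence's inner face.

Run:
```python
from fit import *
from cell import capture
t=capture('top');g=cv2.GaussianBlur(t['image'].mean(2),(0,0),.6)
pf=[.4976,.2716,np.radians(.76)]
for X in(10,0,-5,-10,-15,-20):
    P=np.array([[X,120,34],[X,95,34],[X,95,22],[X,73,22]])/1e3
    uv=proj(t,place(P,pf,0)); r=int(round(uv[2,1])); sh=0
    d=np.gradient(g[r,140:180]); 
    def sub(lo,hi,s):
        i=np.arange(lo,hi); e=np.maximum(s*d[i-140],0); k=i[np.argmax(e)]; w=np.arange(k-1,k+2); e=np.maximum(s*d[w-140],0); return round(float((w*e).sum()/e.sum()),2)
    print(r,'exp',uv[:,0].round(2),'meas',sub(150,157,1),sub(159,164,-1),sub(162,167,1),sub(167,174,-1),g[r,150:174].astype(int).tolist() if X in(0,-15) else '')
```

```text
221 exp [153.61 161.92 162.96 170.21] meas 153.07 160.94 163.46 169.95 
224 exp [153.54 161.86 162.91 170.16] meas 153.04 160.92 163.44 169.95 [112, 112, 114, 120, 126, 128, 129, 128, 127, 127, 125, 107, 78, 94, 122, 128, 130, 129, 126, 118, 90, 58, 59, 61]
226 exp [153.51 161.83 162.88 170.13] meas 153.09 160.92 163.45 169.99 
227 exp [153.47 161.8  162.85 170.11] meas 153.05 160.91 163.44 169.98 
229 exp [153.44 161.77 162.82 170.09] meas 153.09 160.92 163.44 169.97 [114, 114, 115, 120, 126, 129, 129, 128, 128, 128, 126, 108, 79, 94, 122, 128, 129, 128, 126, 118, 91, 58, 58, 61]
230 exp [153.4  161.74 162.79 170.06] meas 153.16 160.92 163.44 169.96
```

Run:
```python
from fit import *
from cell import capture
t=capture('top');t0=pickle.load(open('c0.pkl','rb'))['top']
G=lambda c:c['image'].mean(2)
for r in(236,244,252):print('c0 fence',r,G(t0)[r-1:r+2,150:174].mean(0).astype(int).tolist())
for r in(224,229):print('now',r,G(t)[r-1:r+2,150:174].mean(0).astype(int).tolist())
for r in(262,266,270):print('c0 leg',r,G(t0)[r-1:r+2,336:354].mean(0).astype(int).tolist())
pq=[.4219,-.2096,np.radians(-2.54)]
for X in(-50,-65):print(proj(t0,place(np.array([[X,35,10],[X,13,10],[X,35,0]])/1e3,pq,0)).round(2).tolist())
print(G(t)[195:240:4,150:176].astype(int))
```

```text
c0 fence 236 [106, 106, 105, 116, 129, 124, 125, 124, 125, 124, 125, 104, 50, 37, 46, 58, 59, 59, 59, 58, 58, 58, 59, 58]
c0 fence 244 [108, 107, 108, 121, 133, 127, 128, 127, 128, 128, 128, 105, 41, 38, 34, 46, 59, 59, 59, 59, 60, 60, 60, 59]
c0 fence 252 [108, 108, 109, 122, 134, 130, 126, 118, 118, 125, 130, 106, 42, 38, 47, 60, 60, 60, 60, 60, 60, 60, 61, 61]
now 224 [112, 112, 113, 119, 127, 129, 129, 128, 128, 128, 128, 112, 66, 91, 128, 129, 130, 129, 127, 122, 93, 48, 62, 62]
now 229 [114, 114, 115, 120, 127, 129, 130, 129, 129, 128, 130, 113, 66, 92, 128, 129, 130, 128, 127, 122, 94, 48, 62, 61]
c0 leg 262 [104, 105, 106, 104, 96, 101, 124, 124, 124, 123, 122, 125, 122, 108, 107, 106, 106, 106]
c0 leg 266 [105, 105, 105, 104, 105, 114, 124, 124, 124, 122, 121, 125, 120, 104, 103, 103, 103, 103]
c0 leg 270 [106, 104, 103, 104, 108, 117, 125, 124, 124, 122, 121, 111, 99, 104, 106, 107, 107, 107]
[[341.06, 262.42], [348.33, 262.65], [340.6, 262.53]]
[[341.02, 267.43], [348.3, 267.66], [340.56, 267.5]]
[[ 69  68  68  69  69  70  70  71  69  70  71  72  70  70  71  71  71  70
   
[... 531 characters left out ...]
29 127 109
   70  49  52  54  57  56  58  60]
 [112 114 115 119 125 128 129 128 127 127 128 112  65  88 128 129 129 129
  128 123  94  48  62  61  59  51]
 [112 113 114 119 126 128 129 127 128 127 128 111  67  91 129 129 130 129
  127 122  93  49  62  62  58  45]
 [113 113 113 121 129 129 130 128 128 128 130 112  66  92 129 128 130 128
  127 123  93  48  60  60  60  61]
 [112 114 115 119 127 130 131 131 129 130 131 113  67  93 129 129 130 128
  127 123  93  49  61  61  61  61]
 [112 113 112 124 138 131 131 132 132 132 133 111  56  39  49  63  63  62
   63  63  62  62  63  62  62  63]
 [114 113 116 127 137 133 134 133 133 135 134 110  47  41  49  64  63  63
   63  62  61  61  62  62  61  62]]
```

The dark strip is 1.28 px wide, against 1.05 px expected from the shaded fence face alone, and it is constant along the leg. Within measurement it is flush. Handing in.

```bash
python3 go.py .5577 .3318 -.0057 136.5; python3 -c "
from cell import ctrl
print(ctrl.hand_in())"
```

```text
t 25.7 p [ 0.5577  0.3318 -0.0057] lin cm [-0.01  0.    0.  ] lin in goal axes [-0.01  0.    0.  ] ang [-0.14  0.03 -0.02]
j [-11.9  51.1 -34.4  92.7  36.4  48.  -15. ] F [-17.5 -18.2  20.7] M [-3.48  3.31 -0.08] op 15.9 ff 60.0
the job is handed in; nothing more can be done
None
```

I handed the job in at 25.7 s: the sleeve stands released in the empty bay in line with the other two, and the square is still gripped at 60 N and pushed at about 18 N against each fence. I checked flushness in the image along the side fence only; at the far fence I have only the contact force and a near-zero twisting moment to go by.

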